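# Spacer bar and next tray on a watch carrier

### The job

The steel carrier plate with four watch heads has a black spacer bar across one end only. Lay the loose bar that matches it (same thickness, same length) across the bare cork seat at the other end, then pick up the white tray by its grip and set it down gently, squarely over the carrier, so that it lies level on both bars. The white tray must never touch the carrier or the watches on it.

Things in the scene. Friction and masses are not known exactly. Their poses are not given: they have to be found in the camera images.
- carrier: Dark steel plate fixed to the bench, 180 (its x) x 96 (y) x 8 mm, turned any way. Origin: centre of its underside, on the bench. Four watch heads, 34 mm wide, tops 19 mm above the bench, are fixed within 36 mm of its centre along x. Two cork seat strips 26 mm wide, flush with its top, run along y, 72 mm from the centre along x: the one at -x is bare, the one at +x holds the bar already laid.
- placed_mid (a point): Centre of the bar already laid on the carrier's +x seat: loose black plastic bar, 22 mm square, 96 mm long, long axis its y, about 60 g. It is to stay there.
- spacer_mid (a point): Centre of the loose bar to be laid: black plastic, 22 mm square, 96 mm long, long axis its y (level), lying on the bench, about 60 g. Near it lie two black bars that are not wanted: one equally long but only 12 mm square, one 22 mm square but only 50 mm long. The three change places.
- deck_grip (a point): A point in the grip of the white tray, 30 mm above the tray's underside. Tray: loose on the bench, plate 180 (its x) x 96 (y) x 6 mm, about 250 g. Grip: upright at its centre, 44 mm along x, 16 mm thick along y, top 46 mm above the underside. Four watch heads 11 mm high are fixed over 40 mm from the centre along x. Resting on two bars this point is 60 mm above the bench. Either way round will do.
Things that resemble listed ones, but are neither listed nor needed, are in the scene too. Of the things shaped like the part that bears deck_grip, the white one is meant.

How it is judged (in metres and radians):
On the way:
1. the matching bar lies released across the bare seat (x of spacer_mid in the frame of carrier between -0.087 and -0.057 m and y of spacer_mid in the frame of carrier between -0.015 and 0.015 m and z of spacer_mid in the frame of carrier below 0.022 m and angle between the y axis of spacer_mid and the y axis of carrier, either way round below 0.18 rad and contact force between the fingers and spacer below 0.05 N), for 0.2 s.
At the end, for the whole second after the job is handed in: Both 22 mm bars lie flat across the carrier's two seats, each within 15 mm of the seat's middle (along and across) and 10 degrees of square; the white tray rests on both of them, level within 3 degrees, centred over the carrier within 20 mm and 10 degrees, either way round; all at rest (x of spacer_mid in the frame of carrier between -0.087 and -0.057 m and y of spacer_mid in the frame of carrier between -0.015 and 0.015 m and z of each of spacer_mid, placed_mid in the frame of carrier below 0.022 m and angle between the y axis of each of spacer_mid, placed_mid and the y axis of carrier, either way round below 0.18 rad and x of placed_mid in the frame of carrier between 0.057 and 0.087 m and y of placed_mid in the frame of carrier between -0.015 and 0.015 m and horizontal distance between deck_grip and carrier below 0.02 m and z of deck_grip in the frame of carrier between 0.056 and 0.064 m and angle between the x axis of deck_grip and the x axis of carrier, either way round below 0.18 rad and angle between deck_grip's own z axis and vertical below 0.05 rad and contact force between deck and spacer above 0.1 N and contact force between deck and placed above 0.1 N and linear speed of each of deck, spacer below 0.02 m/s); the robot touches nothing.
It fails at once if the white tray touches the carrier or its watches (contact force between deck and carrier above 0.5 N).
It fails at once if the white tray is dropped or slammed onto the bars (faster than 0.4 m/s within 15 mm of its resting height) (horizontal distance between deck_grip and carrier below 0.06 m and z of deck_grip in the frame of carrier below 0.075 m and linear speed of deck above 0.4 m/s).
It also fails if it takes over 58 s, if anything falls off the work surface, if the arm or the gripper's body presses on something with over 40 N, if the wrist force passes 120 N, or if a joint passes its speed limit or range.

### The arm

A 6-joint arm with a two-finger parallel gripper is mounted at the origin on the work surface. World frame = base frame: x ahead of the robot, y to its left, z up, the work surface at z = 0. Lengths are in mm, angles in rad, forces in N, time in s.
With the tool pointing down it reaches from about 275 to 1000 mm from the base axis. Payload 8.4 kg.
Tool frame: the origin (TCP) lies between the finger pads; the fingertips stand r.nose_length ahead of it and the grasp point (between the pads) lies 8 mm behind it (r.nose_length is the distance from the TCP to the fingertips, in mm); y points along the fingers, x is the direction in which the jaws open and shut, and the axes are right-handed (so a half turn about y gives the same grasp; the last joint's range is limited). The gripper opens to 85 mm and grips with 20 to 120 N. Pads are 22 mm wide; open, the fingers measure 114 mm over their backs; the gripper's body (76 mm by 85 mm) begins 54 mm behind the grasp point. The pads swing forward as they close: fully open they stand 13 mm farther back than shut.
Start: joints at [1.159, 0.353, 1.633, -0, 1.155, -0.002], TCP at [249.015, 573.253, 202.581] pointing down, gripper open.
Joint ranges: [-2.63, 2.63], [-0.92, 2.1], [0.06, 2.66], [-1.3, 4.44], [0, 2.69], [-3.02, 3.02]. Speed limits (rad/s): [2.22, 2.22, 2.79, 3.14, 3.14, 3.14].

### API

Orientations are given as [roll, pitch, yaw] about the fixed x, y, z axes, in that order (R = Rz(yaw) Ry(pitch) Rx(roll)).
In Python, from rig import r, cams, order gives the robot as it stands. The module is installed in compiled form; this text tells all that it offers.
- The arm moves only by the shell command python3 -m crank 'ROWS' [FORCE]. ROWS is JSON, a list of rows, each a list of 7 numbers: the turn, a rotation vector about the tool's x, y, z in degrees, then the shift along the tool's x, y, z in cm, then the opening, from -1 (shut) to 1 (fully open). A call has exactly 10 rows; each row shifts and turns the pose as measured when the row begins, along the tool's axes as they then stand; what a row does not reach is not made up. A row lasts 1/12 s, in which the tool goes at most 41.7 mm and 7.16 degrees, less where a joint would pass 70% of its speed; a pose out of reach is approached as far as the arm can. A call with a gripper value outside its range is refused whole. The fingers move at their own pace and stop on an object; FORCE is the grip in N (left out, the last holds). Time passes only in rows, so rows that do not move let the fingers close, or fill a call up. It gives the time, the measured TCP pose, the force and the opening at its end, in the units of the state.
- r.sense(): the state, without advancing time (a new reading comes with each control period).
- cams.grab_frame(name): name is "scene" or "top"; returns the picture (420x560x3 uint8, blue, green, red); there is no depth.
- cams.camera_info(name): a dict with "intrinsics" (3x3 intrinsics, pixels), "k1" (the pictures are not rectified: a ray, as slopes to the right and down, at radius r is drawn at 1 + k1 r^2 times it, then the intrinsics apply), "view" (4x4, takes a point from world to camera coordinates). Camera axes: x right, y up, looking along -z (the intrinsics and any distortion apply to the point x, -y, -z); pixel columns grow to the right and rows downward; lengths in mm; the calibration is good to about 2 mm. A picture is of the moment at which its call begins. camera_info takes no time and is no camera call.
- order.sign_off(): hands the job in, once; it reports no verdict.
The state is a dict: "clock": time; "qpos": joint angles; "qvel": joint speeds; "joint_efforts": joint torques, N m; "eef_pos": TCP position; "tcp_rot": TCP orientation; "contact_force": force on the tool from outside, world axes, zero at the start; "wrist_torque": the same for the moment, N m; "opening": opening from 0.0 (shut) to 1.0 (fully open).
Only numpy, scipy, OpenCV 4.12 (cv2) and the standard library are available. Lean on these libraries where they do the work, as an engineer would, in place of code of your own. Each camera call takes 0.05 s, during which the arm holds its last target.

## Working session

There is one attempt and no reset: what is moved stays moved. The work goes in short steps, Python scripts to look and compute and a shell command to move; the robot and the scene stay as the last step left them, time stands still between calls to the robot, and variables do not carry over. Pictures are saved under pics/ and viewed, and the job is handed in when it is done.

```bash
mkdir -p pics; python3 - <<'E'
from rig import r,cams,order
import cv2,numpy as np
for n in("scene","top"):
    cv2.imwrite(f"pics/{n}0.png",cams.grab_frame(n))
    i=cams.camera_info(n);print(n,np.array(i["intrinsics"]),i["k1"],np.round(i["view"],4))
print(r.sense(),r.nose_length)
E
```

```text
scene [[539.41103149   0.         277.32590975]
 [  0.         539.41103149 212.76807712]
 [  0.           0.           1.        ]] -0.025819937775987577 [[-3.3510000e-01  9.4220000e-01 -4.0000000e-04  1.2829320e+02]
 [-6.1200000e-01 -2.1730000e-01  7.6040000e-01  3.5973960e+02]
 [ 7.1630000e-01  2.5510000e-01  6.4950000e-01 -1.8915841e+03]
 [ 0.0000000e+00  0.0000000e+00  0.0000000e+00  1.0000000e+00]]
top [[424.15860842   0.         281.17689255]
 [  0.         424.15860842 207.8318613 ]
 [  0.           0.           1.        ]] -0.11669346565257112 [[ 2.7400000e-02 -9.9960000e-01 -1.1700000e-02  7.1680600e+01]
 [ 9.9850000e-01  2.6800000e-02  4.7400000e-02 -5.8811470e+02]
 [-4.7100000e-02 -1.2900000e-02  9.9880000e-01 -1.0314149e+03]
 [ 0.0000000e+00  0.0000000e+00  0.0000000e+00  1.0000000e+00]]
{'clock': 0.1, 'qpos': array([ 1.15859211e+00,  3.53548774e-01,  1.63403532e+00,  1.73392891e-05,
        1.15521721e+00, -2.38511983e-03]), 'qvel': array([ 0.00123055, -0.00115785, -0.00178968, -0.00114057,  0.00093544,
        0.00197251]), 'joint_efforts': array([-3.70662519e-04, -6.06350756e+01, -3.42820072e+01, -1.08563211e-05,
        4.02216931e-03,  3.18290860e-08]), 'eef_pos': array([248.83229586, 572.83791336, 201.96605169]), 'tcp_rot': array([-1.57077759e+00,  1.20860893e-03,  1.16097024e+00]), 'contact_force': array([-0.02964371,  0.2349095 , -0.11957429]), 'wrist_torque': array([ 0.00307798,  0.02641051, -0.01743031]), 'opening': 1.0034195715275358} 11.0
```

View pics/scene0.png

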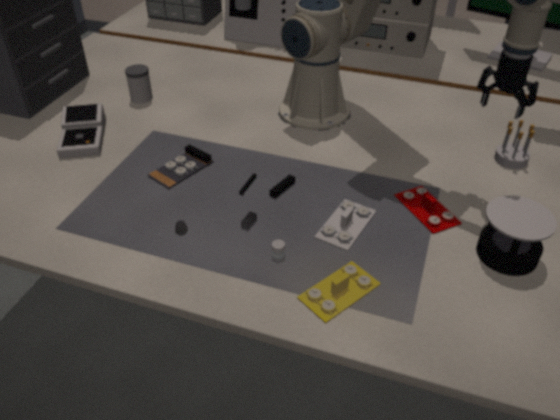

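View pics/top0.png

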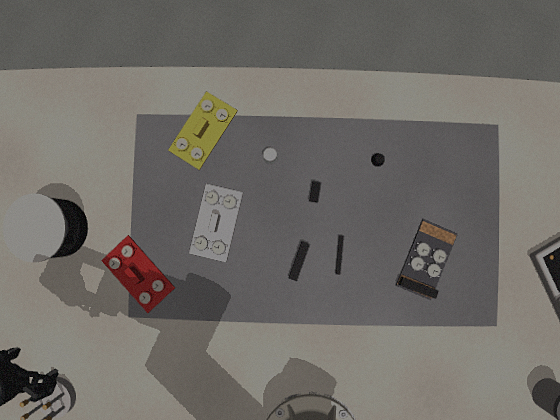

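```bash
cat > h.py <<'E'
import numpy as np,cv2
from rig import r,cams,order
class C:
    def __init__(s,n):
        i=cams.camera_info(n);s.K=np.array(i["intrinsics"]);s.k=i["k1"];V=np.array(i["view"]);s.R=V[:3,:3];s.t=V[:3,3];s.c=-s.R.T@s.t
        s.D=np.array([s.k,0,0,0,0.])
    def ray(s,uv):
        uv=np.asarray(uv,float).reshape(-1,1,2)
        p=cv2.undistortPoints(uv,s.K,s.D).reshape(-1,2)
        d=np.c_[p[:,0],-p[:,1],-np.ones(len(p))]
        return d@s.R
    def plane(s,uv,z):
        d=s.ray(uv);return s.c+d*((z-s.c[2])/d[:,2])[:,None]
    def proj(s,P):
        q=np.atleast_2d(P)@s.R.T+s.t
        x=np.c_[q[:,0]/-q[:,2],-q[:,1]/-q[:,2]];f=1+s.k*(x**2).sum(1,keepdims=True)
        return (x*f)@np.diag([s.K[0,0],s.K[1,1]])+s.K[:2,2]
def grab(n,tag):
    im=cams.grab_frame(n);cv2.imwrite(f"pics/{n}_{tag}.png",im);return im
def crop(im,x0,y0,x1,y1,k,name):
    cv2.imwrite("pics/"+name+".png",cv2.resize(im[y0:y1,x0:x1],None,fx=k,fy=k,interpolation=cv2.INTER_CUBIC))
E
python3 - <<'E'
from h import *
a=cv2.imread("pics/scene0.png");b=cv2.imread("pics/top0.png")
A=cv2.resize(a[135:245,140:380],None,fx=3.3,fy=3.3,interpolation=2)
crop(b,270,165,470,310,4,"crop_top")
cv2.imwrite("pics/crop_scene.png",A)
T=C("top");S=C("scene");print(T.c,S.c)
g=b.max(2)
m=((g<52).astype(np.uint8))
n,l,st,ce=cv2.connectedComponentsWithStats(m)
for i in range(1,n):
    if 60<st[i,4]<3000:print(i,st[i],ce[i])
print(b[260,299],b[254,339],b[240,315])
E
```

```text
[ 536.68887606   74.07566584 1058.91999862] [1618.13437775  439.85126407  955.0571787 ]
7 [371 153  14  13 138] [377.2826087  159.29710145]
8 [309 181  12  22 178] [314.40449438 191.19662921]
9 [  51  198   37   60 1167] [ 71.66323907 227.59640103]
11 [396 219  42  79 447] [416.34675615 280.83221477]
16 [335 235   9  39 194] [338.8814433  254.08762887]
21 [289 241  20  40 352] [298.48295455 260.39772727]
34 [543 247  17  45 375] [553.94666667 266.27466667]
103 [   0  348   58   58 1809] [ 22.4538419  379.49917081]
146 [553 395   7  25  90] [555.72222222 406.38888889]
169 [ 44 406  20  14  66] [ 53.12121212 413.53030303]
[39 39 41] [29 28 30] [ 97  99 102]
```

View pics/crop_top.png

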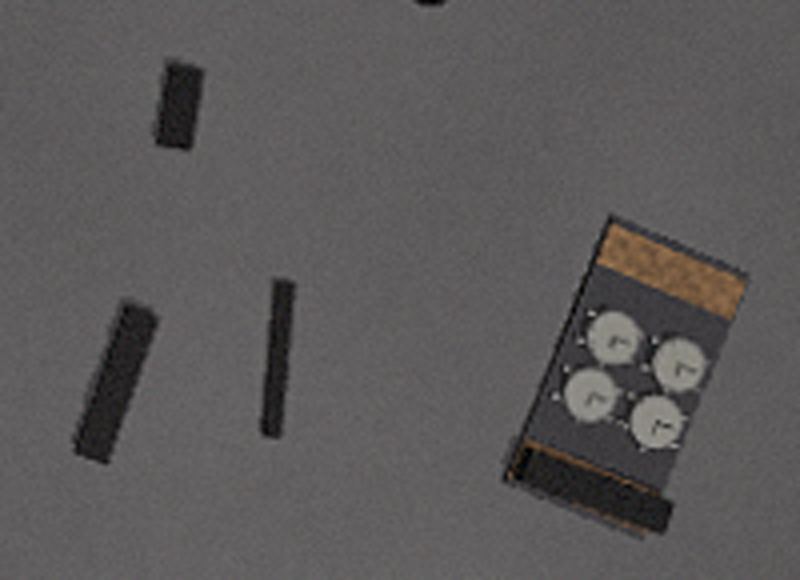

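View pics/crop_scene.png

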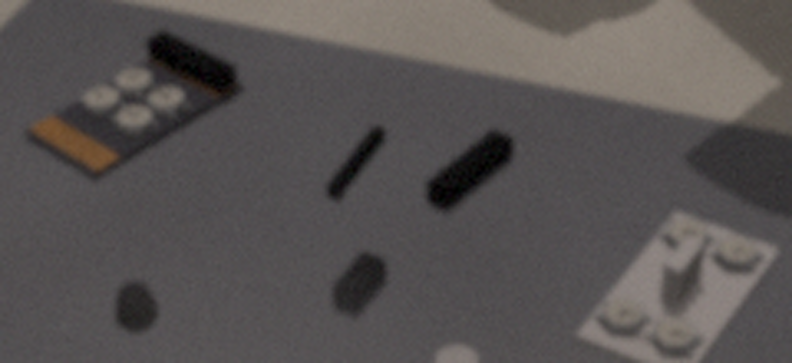

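```bash
cat > m.py <<'E'
from h import *
T=C("top");S=C("scene")
def rect(mask,cam,z,name,roi=None):
    n,l,st,ce=cv2.connectedComponentsWithStats(mask.astype(np.uint8))
    out=[]
    for i in range(1,n):
        x,y,w,h,a=st[i]
        if a<50 or (roi and not(roi[0]<=ce[i][0]<roi[2] and roi[1]<=ce[i][1]<roi[3])):continue
        c=cv2.findContours((l==i).astype(np.uint8),0,1)[0][0].reshape(-1,2)
        P=cam.plane(c,z)[:,:2].astype(np.float32)
        (cx,cy),(w,h),an=cv2.minAreaRect(P)
        if w<h: w,h,an=h,w,an+90
        cen=cam.plane(ce[i],z)[0]
        print(name,"px",np.round(ce[i],1),"area",a,"rect",round(cx,1),round(cy,1),"L",round(w,1),round(h,1),"longdir",round((an+90)%180-90,1),"centroid",np.round(cen[:2],1))
    return
if __name__=="__main__":
    b=cv2.imread("pics/top0.png");a=cv2.imread("pics/scene0.png")
    rect(b.max(2)<55,T,22,"bar",(270,170,400,290))
    rect(b.max(2)<55,T,30,"placed",(390,270,450,310))
    hsv=cv2.cvtColor(b,cv2.COLOR_BGR2HSV)
    rect((hsv[...,1]>80)&(hsv[...,2]>70),T,8,"cork",(390,210,470,310))
    g=b.min(2)
    m=(g>125)
    rect(m,T,19,"dials",(395,230,460,290))
    rect(m,T,6,"tray",(185,180,250,265))
    rect((a.max(2)<45),S,22,"sbar",(230,160,310,235))
E
python3 m.py
```

```text
bar px [314.4 191.1] area 187 rect 628.7 7.5 L 51.5 22.9 longdir -6.8 centroid [628.8   7.2]
bar px [338.9 254.2] area 197 rect 475.7 -56.3 L 95.1 12.3 longdir -3.6 centroid [476.2 -56.3]
bar px [298.5 260.4] area 358 rect 458.6 41.7 L 96.5 22.4 longdir -17.9 centroid [458.5  41.8]
placed px [416.4 280.2] area 466 rect 472.5 -270.8 L 173.0 105.8 longdir -17.4 centroid [ 417.4 -247.1]
cork px [437.3 232.5] area 387 rect 535.0 -305.3 L 94.7 26.5 longdir 68.6 centroid [ 535. -305.]
dials px [422.7 248.7] area 88 rect 494.6 -264.1 L 27.8 27.1 longdir -88.9 centroid [ 494.1 -264.5]
dials px [439.  255.8] area 83 rect 478.1 -306.4 L 27.2 25.5 longdir 1.2 centroid [ 477.4 -306.5]
dials px [416.9 263.2] area 94 rect 458.0 -251.6 L 28.3 26.5 longdir -44.4 centroid [ 458.2 -250.8]
dials px [433.3 270.1] area 101 rect 441.4 -292.5 L 28.2 27.0 longdir -43.0 centroid [ 441.8 -292.5]
tray px [215.4 223.3] area 2168 rect 545.8 250.7 L 178.9 94.8 longdir -11.8 centroid [543.4 250.6]
sbar px [247.5 184. ] area 106 rect 497.7 -48.7 L 101.1 14.4 longdir -3.8 centroid [498.8 -48.8]
sbar px [282.  186.3] area 289 rect 474.4 47.4 L 114.0 36.1 longdir -17.4 centroid [476.1  47.1]
sbar px [248.9 219.8] area 139 rect 641.5 13.3 L 59.7 28.6 longdir -6.0 centroid [640.8  12.7]
```

Listed by pixel in the top view:
- Bar candidates: (299,260) measures 96×22 mm, (339,254) measures 95×12, and (314,191) measures 51×23. The bar already laid is at (418,288).
- Trays: white at (216,222), yellow at (203,129), red at (137,273).

I choose the bar at (299,260) and the white tray. The close crop confirms the bar is both the thick and the long one. The carrier centre is about (468,-279), and its bare seat (535,-305) is 72 mm away, which is consistent with the description.

```bash
cat > go.py <<'E'
import sys
from h import *
from scipy.spatial.transform import Rotation as Ro
# target x y z(TCP) yaw_deg -> what is left, in tool axes
x,y,z,yw=map(float,sys.argv[1:5])
s=r.sense();R=Ro.from_euler("xyz",s["tcp_rot"]).as_matrix()
d=R.T@(np.array([x,y,z])-s["eef_pos"])
G=Ro.from_euler("xyz",[-np.pi/2,0,np.radians(yw)]).as_matrix()
rv=np.degrees(Ro.from_matrix(R.T@G).as_rotvec())
print("t",round(s["clock"],2),"pos",np.round(s["eef_pos"],1),"rpy",np.round(np.degrees(s["tcp_rot"]),1),"shift cm",np.round(d/10,2),"turn",np.round(rv,2),"F",np.round(s["contact_force"],1),"open",round(s["opening"],2))
E
python3 -m crank '[[0,0,0,-2.7,0.5,-2.7,1],[0,0,0,-2.7,0.5,-2.7,1],[0,0,0,-2.7,0.5,-2.7,1],[0,0,0,-2.7,0.5,-2.7,1],[0,0,0,-2.7,0.5,-2.7,1],[0,0,0,-2.7,0.5,-2.7,1],[0,0,0,-2.7,0.5,-2.7,1],[0,0,0,-2.7,0.5,-2.7,1],[0,0,0,-2.7,0.5,-2.7,1],[0,0,0,-2.7,0.5,-2.7,1]]' 60; python3 go.py 458.6 41.7 100 72.1
```

```text
clock: 0.93
eef_pos: [390.1, 209.6, 147.4]
tcp_rot: [-1.569, -0.001, 1.172]
contact_force: [1.0, 0.8, -0.0]
opening: 0.998
t 0.93 pos [390.1 209.6 147.4] rpy [-89.9  -0.1  67.1] shift cm [-12.82   4.71 -12.85] turn [-0.09 -4.97  0.06] F [ 1.   0.8 -0. ] open 1.0
```

```bash
python3 -m crank '[[0,0,0,-2.2,0.7,-2.2,1],[0,0,0,-2.2,0.7,-2.2,1],[0,0,0,-2.2,0.7,-2.2,1],[0,0,0,-2.2,0.7,-2.2,1],[0,0,0,-2.2,0.7,-2.2,1],[0,0,0,-1.4,0.6,-1.4,1],[0,-2,0,0,0.3,0,1],[0,-2,0,0,0.3,0,1],[0,-1,0,0,0,0,1],[0,0,0,0,0,0,1]]'; python3 go.py 458.6 41.7 60 72.1
python3 - <<'E'
from h import *
b=grab("scene","1"); crop(b,200,100,360,240,4,"c1")
E
```

```text
clock: 1.77
eef_pos: [457.9, 30.1, 96.1]
tcp_rot: [-1.568, 0.001, 1.254]
contact_force: [0.1, -0.3, -0.2]
opening: 1.003
t 1.77 pos [457.9  30.1  96.1] rpy [-89.8   0.1  71.8] shift cm [1.13 3.61 0.28] turn [-0.18 -0.27 -0.06] F [ 0.1 -0.3 -0.2] open 1.0
```

View pics/c1.png

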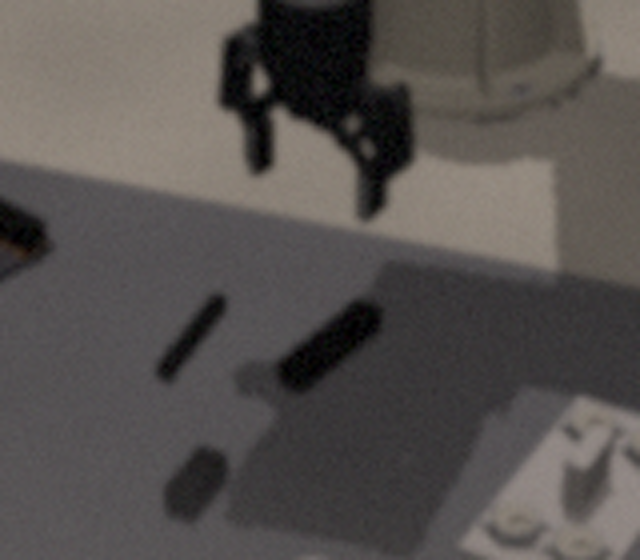

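The gripper hovers above the thick bar (crop around (330,345)), with the jaws across it. The thin bar, at (190,335) in the crop, is clear of the fingers. Descending.

```bash
python3 -m crank '[[0,0,0,0.6,1,0.15,1],[0,0,0,0.5,1,0.15,1],[0,0,0,0,1.5,0,1],[0,0,0,0,1.5,0,1],[0,0,0,0,1.5,0,1],[0,0,0,0,0.8,0,1],[0,0,0,0,0.4,0,1],[0,0,0,0,0.2,0,1],[0,0,0,0,0,0,1],[0,0,0,0,0,0,1]]'; python3 go.py 458.6 41.7 13 72.1
```

```text
clock: 2.65
eef_pos: [457.8, 48.3, 10.8]
tcp_rot: [-1.569, -0.0, 1.254]
contact_force: [0.0, -0.4, 0.4]
opening: 1.001
t 2.65 pos [457.8  48.3  10.8] rpy [-89.9  -0.   71.9] shift cm [-0.6  -0.22 -0.28] turn [-0.12 -0.23  0.01] F [ 0.  -0.4  0.4] open 1.0
```

```bash
python3 -m crank '[[0,0,0,-0.6,-0.2,-0.3,1],[0,0,0,0,0,0,0],[0,0,0,0,0,0,-0.3],[0,0,0,0,0,0,-0.6],[0,0,0,0,0,0,-1],[0,0,0,0,0,0,-1],[0,0,0,0,0,0,-1],[0,0,0,0,0,0,-1],[0,0,0,0,0,0,-1],[0,0,0,0,0,0,-1]]' 60; python3 go.py 458.6 41.7 13 72.1
```

```text
clock: 3.48
eef_pos: [461.2, 40.8, 15.7]
tcp_rot: [-1.574, -0.002, 1.253]
contact_force: [-1.5, 0.5, 0.6]
opening: -0.004
t 3.48 pos [461.2  40.8  15.7] rpy [-90.2  -0.1  71.8] shift cm [0.   0.27 0.28] turn [ 0.16 -0.29  0.12] F [-1.5  0.5  0.6] open -0.0
```

```bash
python3 - <<'E'
from h import *
b=grab("scene","2"); crop(b,200,100,360,240,4,"c2")
b=grab("top","2"); crop(b,240,200,400,320,4,"c3")
E
```

```text
(no output)
```

View pics/c2.png

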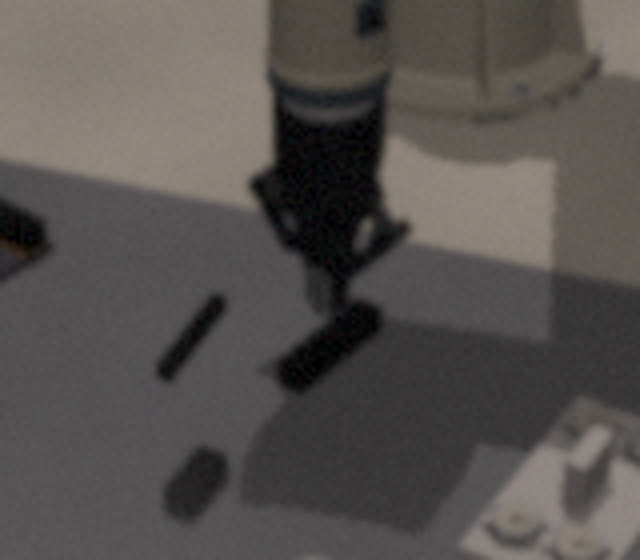

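View pics/c3.png

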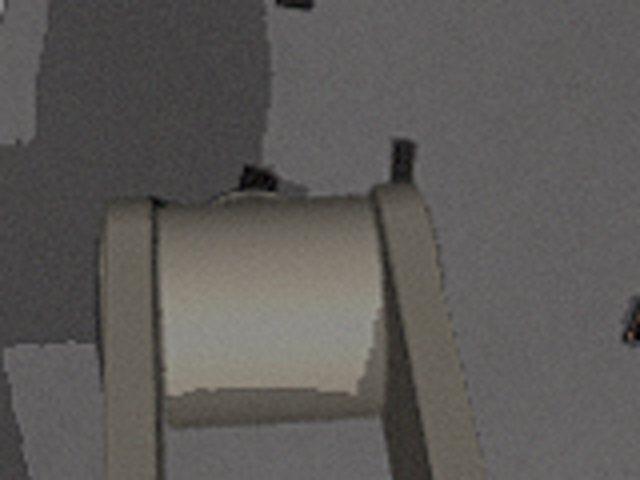

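```bash
python3 - <<'E'
from h import *
S=C("scene");T=C("top")
s=r.sense();p=s["eef_pos"];print(p,s["qpos"],s["opening"],s["contact_force"])
for z in (4,15.7,23.7,78):
    q=p.copy();q[2]=z;print(z,(S.proj(q)-[200,100])*4,(T.proj(q)-[240,200])*4)
print((S.proj([458.6,41.7,22])-[200,100])*4)
E
```

```text
[461.21870823  40.79516825  15.65538711] [ 8.42613317e-02  3.89108167e-01  2.11720971e+00  1.52029760e-03
  6.31856962e-01 -1.17033376e+00] -0.00587203232145326 [ 0.40740759 -0.20971838  0.39597065]
4 [[326.24862472 351.24544927]] [[234.87471977 235.0820556 ]]
15.7 [[326.32467159 338.29583051]] [[235.4403454  236.46501134]]
23.7 [[326.3770829  329.36796804]] [[235.83446083 237.4286208 ]]
78 [[326.74195724 267.14591986]] [[238.67948115 244.38458972]]
[[328.7743266  329.42644016]]
```

```bash
python3 - <<'E'
from h import *
S=C("scene");T=C("top")
p=np.array([248.8,572.8,202.0])
for P in (p+[0,0,-11],p+[0,0,2],p,p+[0,0,70]): print(S.proj(P),T.proj(P))
print("c1",(S.proj([[457.9,30.1,98],[457.9,30.1,85],[457.9+13,30.1+40,98],[457.9-13,30.1-40,98]])-[200,100])*4)
a=cv2.imread("pics/scene0.png");crop(a,420,0,560,150,5,"c4")
a=cv2.imread("pics/top0.png");crop(a,0,320,160,420,5,"c5")
a=cv2.imread("pics/top_2.png");crop(a,160,160,420,420,3,"c6")
E
```

```text
[[494.72490889 127.88971611]] [[ 49.70627838 354.87554128]]
[[495.976748   123.70232874]] [[ 46.4949026  356.57853235]]
[[495.7832681  124.34966346]] [[ 46.99412372 356.31384702]]
[[502.7537348  100.99419369]] [[ 28.32929902 366.19633271]]
c1 [[313.86173    237.90653713]
 [313.84453864 253.3074915 ]
 [362.74206945 259.46256763]
 [266.24780344 216.91554571]]
```

View pics/c4.png

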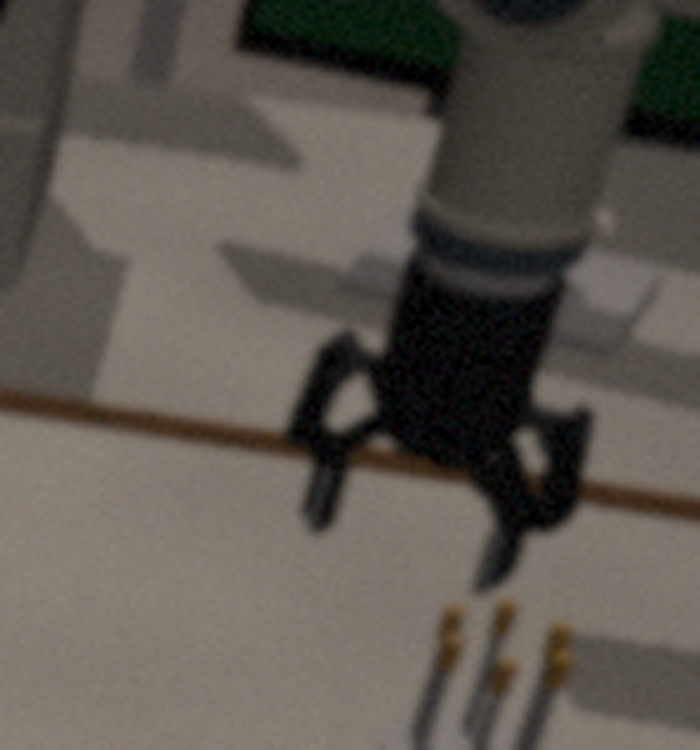

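View pics/c5.png

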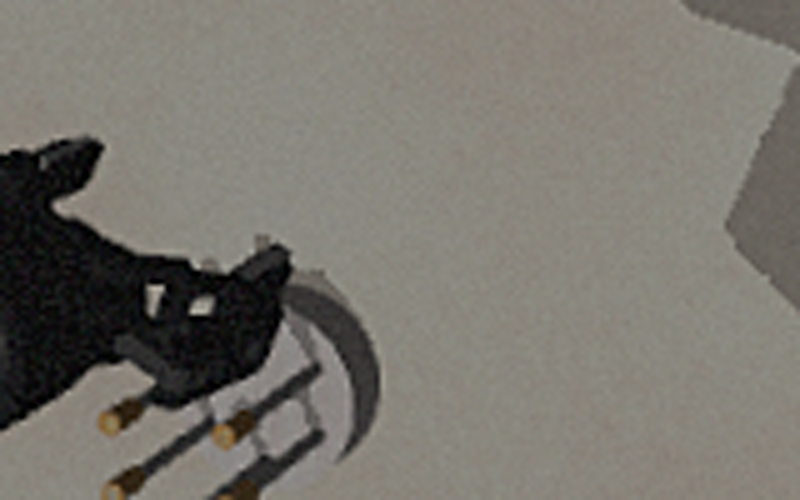

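View pics/c6.png

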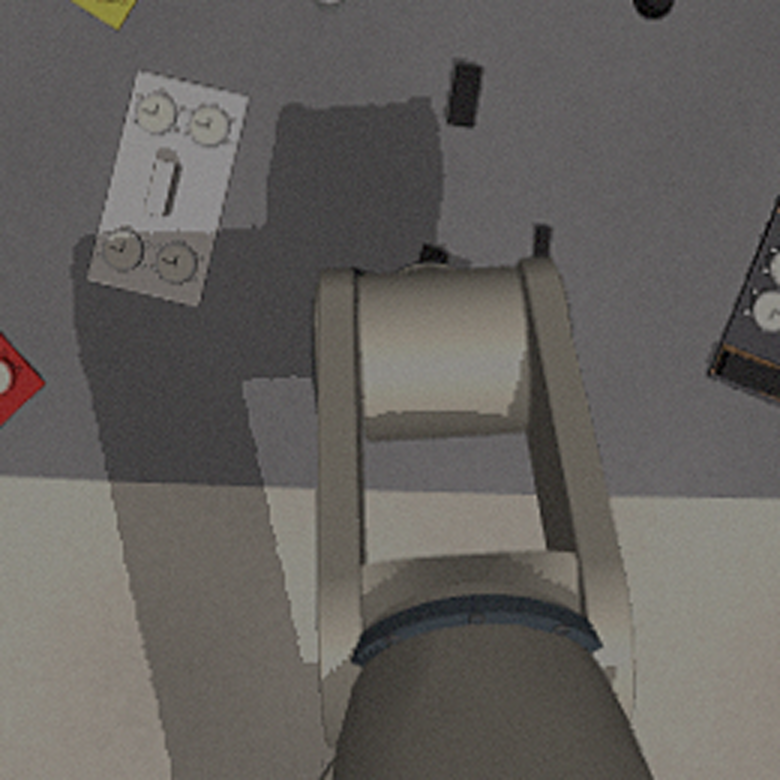

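```bash
cat >> h.py <<'E'
def tri(S,T,us,ut):
    a=S.ray(us)[0];b=T.ray(ut)[0]
    k=np.linalg.lstsq(np.c_[a,-b],T.c-S.c,rcond=None)[0]
    p,q=S.c+a*k[0],T.c+b*k[1];return (p+q)/2,np.linalg.norm(p-q)
E
python3 - <<'E'
from h import *
S=C("scene");T=C("top")
A=(484,105);B=(517.6,117.6);a=(18.5,350);b=(56.5,371)
for x in((A,a),(A,b),(B,a),(B,b)):print(tri(S,T,*x))
# cross-check of calibration on fixed things: short bar, white tray grip top etc. at ground corners of mat
print(S.proj([[0,0,0]]),T.proj([[0,0,0]]))
E
```

```text
(array([299.4622389 , 546.92186569, 297.21003458]), np.float64(52.93920369308461))
(array([233.35325382, 530.02247472, 243.11370057]), np.float64(3.494226678032379))
(array([268.81422899, 616.37502363, 241.60334652]), np.float64(3.534244746774856))
(array([200.2382599 , 598.85869603, 185.50100748]), np.float64(68.744426255777))
[[313.87196684 110.29141095]] [[309.51977863 440.37543499]]
```

The shut jaws hold nothing. In the scene crop the fingertips end at (325,312), just above the bar, where the stated tool geometry puts them at row 351. Triangulating the open tips in the starting pictures puts their midpoint at (251,573,242), with a TCP of (249,573,202). So x and y agree, but the real tips are about 38 mm higher than stated. I'll trust the cameras, open the jaws and go lower while watching the force.

```bash
python3 -c "
from rig import r;print(r.nose_length)"; python3 -m crank '[[0,0,0,0,-0.3,0,1],[0,0,0,0,0,0,1],[0,0,0,0.1,0,0.3,1],[0,0,0,0,0,0,1],[0,0,0,0,0,0,1],[0,0,0,0,0,0,1],[0,0,0,0,0.5,0,1],[0,0,0,0,0.5,0,1],[0,0,0,0,0.5,0,1],[0,0,0,0,0,0,1]]'; python3 go.py 458.6 41.7 0 72.1
python3 - <<'E'
from h import *
b=grab("scene","3"); crop(b,220,100,340,220,5,"c7")
E
```

```text
11.0
clock: 4.42
eef_pos: [458.4, 43.0, 2.5]
tcp_rot: [-1.574, -0.002, 1.254]
contact_force: [-0.1, -0.3, -0.4]
opening: 1.0
t 4.42 pos [458.4  43.    2.5] rpy [-90.2  -0.1  71.8] shift cm [-0.12  0.25 -0.06] turn [ 0.18 -0.28  0.13] F [-0.1 -0.3 -0.4] open 1.0
```

View pics/c7.png

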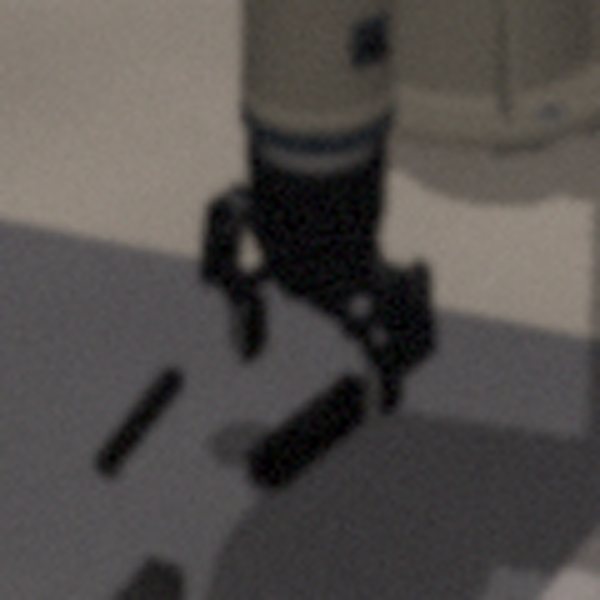

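```bash
python3 - <<'E'
from h import *
S=C("scene")
p=r.sense()["eef_pos"]
for s,v in((-1,171),(1,181.6)):
  for z in (20,40,50):
    print(s,z,S.proj([p[0]+s*14.5,p[1]+s*44,z]),v)
E
```

```text
-1 20 [[269.92186162 177.0309804 ]] 171
-1 40 [[269.85691905 171.43343831]] 171
-1 50 [[269.82405513 168.59954482]] 171
1 20 [[295.72422981 189.11758202]] 181.6
1 40 [[295.8793825 183.4625399]] 181.6
1 50 [[295.95792418 180.59843067]] 181.6
```

```bash
python3 -m crank '[[0,0,0,-0.1,0.5,0,1],[0,0,0,0,0.5,0,1],[0,0,0,0,0.5,0,1],[0,0,0,0,0.4,0,1],[0,0,0,0,0.2,0,1],[0,0,0,0,0,0,1],[0,0,0,0,0,0,0.6],[0,0,0,0,0,0,0.2],[0,0,0,0,0,0,0],[0,0,0,0,0,0,-0.1]]'; python3 go.py 458.6 41.7 -20 72.1
python3 -m crank '[[0,0,0,0,0,0,-0.2],[0,0,0,0,0,0,-0.4],[0,0,0,0,0,0,-0.6],[0,0,0,0,0,0,-0.8],[0,0,0,0,0,0,-1],[0,0,0,0,0,0,-1],[0,0,0,0,0,0,-1],[0,0,0,0,0,0,-1],[0,0,0,0,0,0,-1],[0,0,0,0,0,0,-1]]'; python3 go.py 458.6 41.7 -20 72.1
python3 - <<'E'
from h import *
b=grab("scene","4"); crop(b,220,100,340,220,5,"c8")
E
```

```text
clock: 5.3
eef_pos: [458.1, 41.9, -21.0]
tcp_rot: [-1.573, -0.002, 1.253]
contact_force: [-0.2, -0.3, 0.6]
opening: 0.459
t 5.3 pos [458.1  41.9 -21. ] rpy [-90.1  -0.1  71.8] shift cm [-0.   -0.1  -0.06] turn [ 0.13 -0.28  0.11] F [-0.2 -0.3  0.6] open 0.46
clock: 6.13
eef_pos: [458.4, 42.0, -20.2]
tcp_rot: [-1.574, -0.002, 1.253]
contact_force: [-0.1, 0.5, -1.3]
opening: 0.234
t 6.13 pos [458.4  42.  -20.2] rpy [-90.2  -0.1  71.8] shift cm [-0.02 -0.02 -0.02] turn [ 0.19 -0.28  0.14] F [-0.1  0.5 -1.3] open 0.23
```

View pics/c8.png

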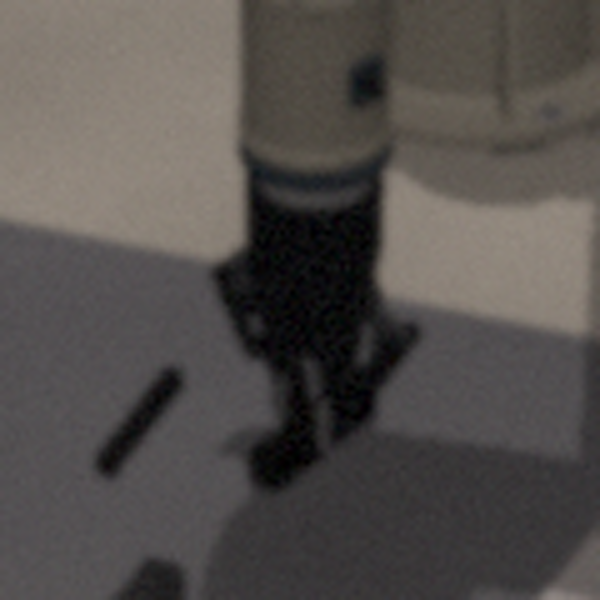

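Opening 0.23 is about 20 mm, so the jaws have the bar. Lifting and turning.

```bash
python3 -m crank '[[0,0,0,0,-1.0,0,-1],[0,0,0,0,-1.5,0,-1],[0,0,0,0,-1.5,0,-1],[0,6.6,0,0,-1.5,0,-1],[0,6.6,0,0,-1.5,0,-1],[0,6.6,0,0,-1,0,-1],[0,6.6,0,0,-1,0,-1],[0,6.6,0,0,0,0,-1],[0,6.6,0,0,0,0,-1],[0,6.6,0,0,0,0,-1]]'; python3 -m crank '[[0,6.6,0,0,0,0,-1],[0,6.6,0,0,0,0,-1],[0,6.6,0,0,0,0,-1],[0,6.6,0,0,0,0,-1],[0,6.6,0,0,0,0,-1],[0,6.6,0,0,0,0,-1],[0,5,0,0,0,0,-1],[0,0,0,0,0,0,-1],[0,0,0,0,0,0,-1],[0,0,0,0,0,0,-1]]'; python3 go.py 535 -305 60 -21.4
```

```text
clock: 7.02
eef_pos: [457.5, 41.8, 80.2]
tcp_rot: [-1.572, -0.005, 0.415]
contact_force: [0.4, 0.4, -1.2]
opening: 0.238
clock: 7.85
eef_pos: [457.3, 41.8, 87.5]
tcp_rot: [-1.565, -0.008, -0.405]
contact_force: [-0.3, -0.2, -0.3]
opening: 0.239
t 7.85 pos [457.3  41.8  87.5] rpy [-89.7  -0.5 -23.2] shift cm [ 20.79   2.77 -28.82] turn [-0.3  -1.82  0.46] F [-0.3 -0.2 -0.3] open 0.24
```

```bash
python3 -m crank '[[0,-1.8,0.5,1.5,0,-2,-1],[0,0,0,2.2,0,-2.8,-1],[0,0,0,2.2,0,-2.8,-1],[0,0,0,2.2,0,-2.8,-1],[0,0,0,2.2,0,-2.8,-1],[0,0,0,2.2,0,-2.8,-1],[0,0,0,2.2,0,-2.8,-1],[0,0,0,2.0,0,-2.8,-1],[0,0,0,1.4,0,-2.5,-1],[0,0,0,1,0,-1.5,-1]]'; python3 go.py 535 -305 50 -21.4;  python3 -m crank '[[0,0,0,0,0,0,-1],[0,0,0,0,0,0,-1],[0,0,0,0,0,0,-1],[0,0,0,0,0,0,-1],[0,0,0,0,0,0,-1],[0,0,0,0,0,0,-1],[0,0,0,0,0,0,-1],[0,0,0,0,0,0,-1],[0,0,0,0,0,0,-1],[0,0,0,0,0,0,-1]]'; python3 go.py 535 -305 40 -21.4
python3 - <<'E'
from h import *
b=grab("scene","5"); crop(b,130,90,270,210,5,"c9")
b=grab("top","5"); crop(b,370,190,490,310,5,"c10")
E
```

```text
clock: 8.68
eef_pos: [548.1, -276.4, 87.7]
tcp_rot: [-1.565, -0.0, -0.336]
contact_force: [-0.1, -0.1, -0.8]
opening: 0.24
t 8.68 pos [ 548.1 -276.4   87.7] rpy [-89.7  -0.  -19.3] shift cm [-0.29  3.75 -3.16] turn [-0.34  2.13 -0.01] F [-0.1 -0.1 -0.8] open 0.24
clock: 9.52
eef_pos: [547.5, -275.3, 87.8]
tcp_rot: [-1.564, 0.001, -0.328]
contact_force: [-0.9, -0.8, -0.7]
opening: 0.242
t 9.52 pos [ 547.5 -275.3   87.8] rpy [-89.6   0.1 -18.8] shift cm [-0.22  4.76 -3.25] turn [-0.36  2.63 -0.08] F [-0.9 -0.8 -0.7] open 0.24
```

View pics/c9.png

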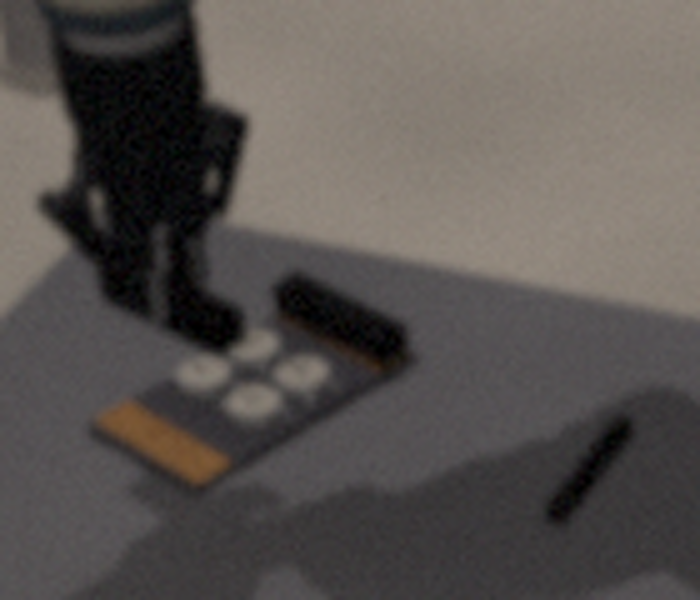

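View pics/c10.png

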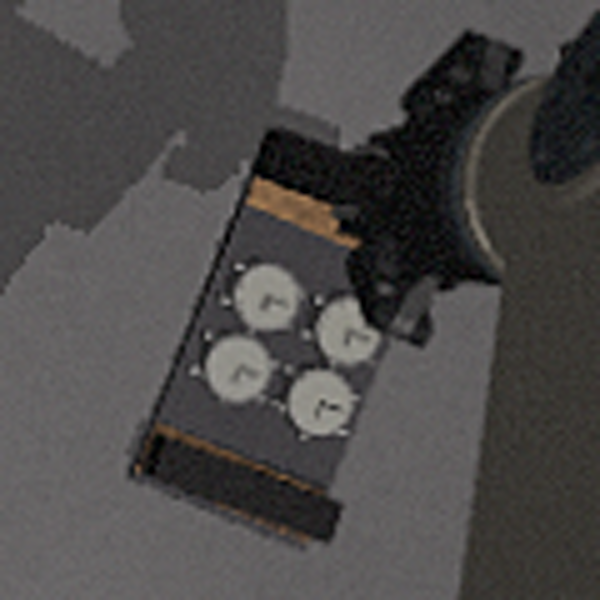

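The scene view shows the bar held level, with its near end at (235,330) in the crop. The bare cork is at (160,440). The bar is about 30 mm short of the seat along its own length, so I'll correct that and lower.

```bash
python3 -m crank '[[0,1.3,0,-0.1,0,-1,-1],[0,1.3,0,0,0,-1,-1],[-0.3,0,0,0,0.8,-0.8,-1],[0,0,0,0,1,0,-1],[0,0,0,0,1,0,-1],[0,0,0,0,1,0,-1],[0,0,0,0,0.6,0,-1],[0,0,0,0,0.3,0,-1],[0,0,0,0,0,0,-1],[0,0,0,0,0,0,-1]]'; python3 go.py 535 -305 20 -21.4
python3 - <<'E'
from h import *
b=grab("scene","6"); crop(b,130,90,270,210,5,"c11")
b=grab("top","6"); crop(b,370,190,490,310,5,"c12")
E
```

```text
clock: 10.45
eef_pos: [534.1, -304.4, 33.2]
tcp_rot: [-1.57, 0.005, -0.38]
contact_force: [-0.2, 1.2, 0.2]
opening: 0.237
t 10.45 pos [ 534.1 -304.4   33.2] rpy [-90.    0.3 -21.7] shift cm [ 0.12  1.32 -0.03] turn [-0.05 -0.35 -0.28] F [-0.2  1.2  0.2] open 0.24
```

View pics/c11.png

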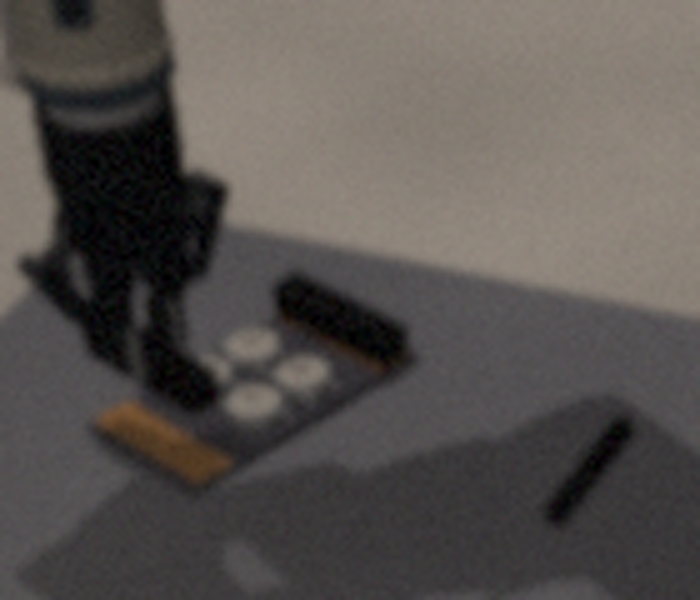

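View pics/c12.png

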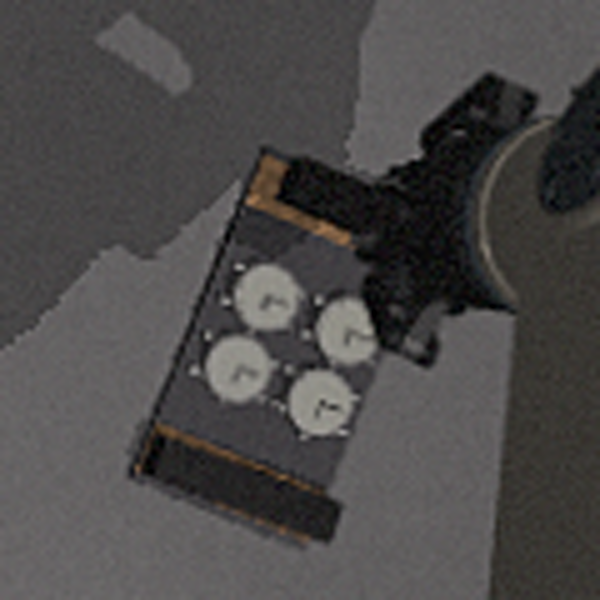

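```bash
python3 - <<'E'
from h import *
S=C("scene");T=C("top")
p=r.sense()["eef_pos"];zb=p[2]+20.2
u=np.array([np.cos(np.radians(68.4)),np.sin(np.radians(68.4)),0]);n=np.array([u[1],-u[0],0])
for s in(1,-1):
  for k in (1,-1):
    P=np.array([p[0],p[1],zb+22])+48*s*u+11*k*n
    print(s,k,(T.proj(P)-[370,190])*5,(S.proj(P)-[130,90])*5)
E
```

```text
1 1 [[302.95106825 153.66045874]] [[184.62600479 380.11289854]]
1 -1 [[285.48960135 196.94322043]] [[214.8325874  362.95446642]]
-1 1 [[485.39135975 233.1716903 ]] [[ 76.9210895  316.44250102]]
-1 -1 [[468.29616305 276.29022414]] [[107.02949713 300.32091424]]
```

The bar end shows at (295,158)–(280,200) in the top crop. The prediction for a centred grasp is (303,154)–(285,197), so the grasp is within about 3 mm of the bar's middle. Lowering.

```bash
python3 -m crank '[[0,-0.3,-0.3,0.1,0.8,-0.2,-1],[0,0,0,0,0.8,0,-1],[0,0,0,0,0.8,0,-1],[0,0,0,0,0.6,0,-1],[0,0,0,0,0.3,0,-1],[0,0,0,0,0.2,0,-1],[0,0,0,0,0.1,0,-1],[0,0,0,0,0.1,0,-1],[0,0,0,0,0,0,-1],[0,0,0,0,0,0,-1]]'; python3 go.py 534.5 -305 -11.5 -21.4
```

```text
clock: 11.38
eef_pos: [535.6, -307.1, -6.2]
tcp_rot: [-1.57, -0.004, -0.373]
contact_force: [0.1, 0.5, -0.7]
opening: 0.241
t 11.38 pos [ 535.6 -307.1   -6.2] rpy [-90.   -0.2 -21.4] shift cm [-0.18  0.53  0.16] turn [-0.02  0.02  0.22] F [ 0.1  0.5 -0.7] open 0.24
```

```bash
python3 -m crank '[[0,0,0,-0.1,0.2,0,-1],[0,0,0,0,0.1,0,-1],[0,0,0,0,0.1,0,-1],[0,0,0,0,0,0,-1],[0,0,0,0,0,0,-1],[0,0,0,0,0,0,-1],[0,0,0,0,0,0,-1],[0,0,0,0,0,0,-1],[0,0,0,0,0,0,-1],[0,0,0,0,0,0,-1]]'; python3 go.py 534.5 -305 -12 -21.4
python3 - <<'E'
from h import *
b=grab("scene","7"); crop(b,130,90,270,210,5,"c13")
E
```

```text
clock: 12.22
eef_pos: [535.3, -307.2, -9.5]
tcp_rot: [-1.571, -0.006, -0.373]
contact_force: [-0.7, 0.9, -0.6]
opening: 0.238
t 12.22 pos [ 535.3 -307.2   -9.5] rpy [-90.   -0.3 -21.4] shift cm [-0.16  0.25  0.17] turn [-0.01  0.02  0.33] F [-0.7  0.9 -0.6] open 0.24
```

View pics/c13.png

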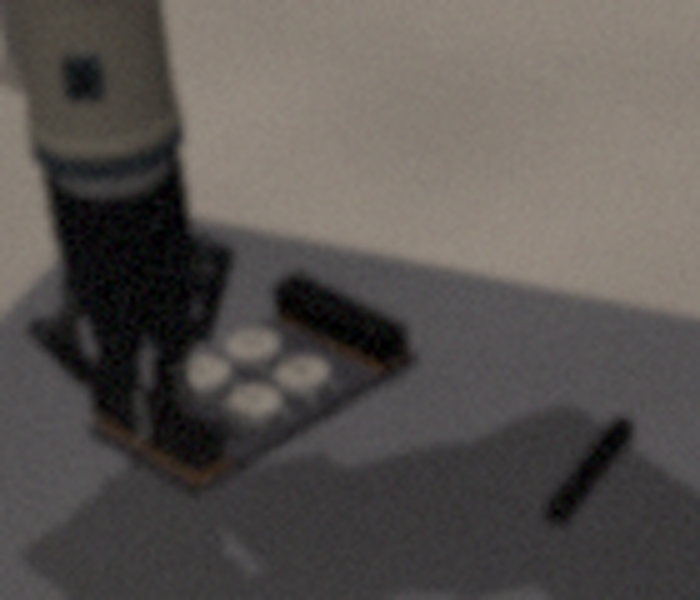

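```bash
python3 -m crank '[[0,0,0,0,0.15,0.1,-1],[0,0,0,0,0.1,0,-1],[0,0,0,0,0,0,-1],[0,0,0,0,0,0,-1],[0,0,0,0,0,0,-0.35],[0,0,0,0,0,0,-0.25],[0,0,0,0,0,0,-0.2],[0,0,0,0,0,0,-0.2],[0,0,0,0,0,0,-0.2],[0,0,0,0,0,0,-0.2]]'; python3 go.py 534.5 -305 -12 -21.4
python3 -m crank '[[0,0,0,0,-0.3,0,-0.2],[0,0,0,0,-0.5,0,-0.2],[0,0,0,0,-0.8,0,-0.2],[0,0,0,0,-1.5,0,-0.2],[0,0,0,0,-2,0,0],[0,0,0,0,-2,0,0.5],[0,0,0,0,-2,0,1],[0,0,0,0,-2,0,1],[0,0,0,0,-2,0,1],[0,0,0,0,-1,0,1]]'; python3 go.py 546 251 120 78.2
python3 - <<'E'
from h import *
b=grab("scene","8"); crop(b,130,90,270,210,5,"c14")
E
```

```text
clock: 13.1
eef_pos: [536.1, -306.3, -12.0]
tcp_rot: [-1.571, -0.006, -0.373]
contact_force: [-0.2, 0.0, -0.5]
opening: 0.398
t 13.1 pos [ 536.1 -306.3  -12. ] rpy [-90.   -0.4 -21.4] shift cm [-0.2  -0.    0.07] turn [-0.    0.01  0.37] F [-0.2  0.  -0.5] open 0.4
clock: 13.93
eef_pos: [533.6, -305.0, 138.0]
tcp_rot: [-1.57, -0.003, -0.373]
contact_force: [0.2, -0.7, -0.1]
opening: 1.002
t 13.93 pos [ 533.6 -305.   138. ] rpy [-90.   -0.2 -21.4] shift cm [-19.12   1.77  52.23] turn [  0.13 -99.58   0.16] F [ 0.2 -0.7 -0.1] open 1.0
```

View pics/c14.png

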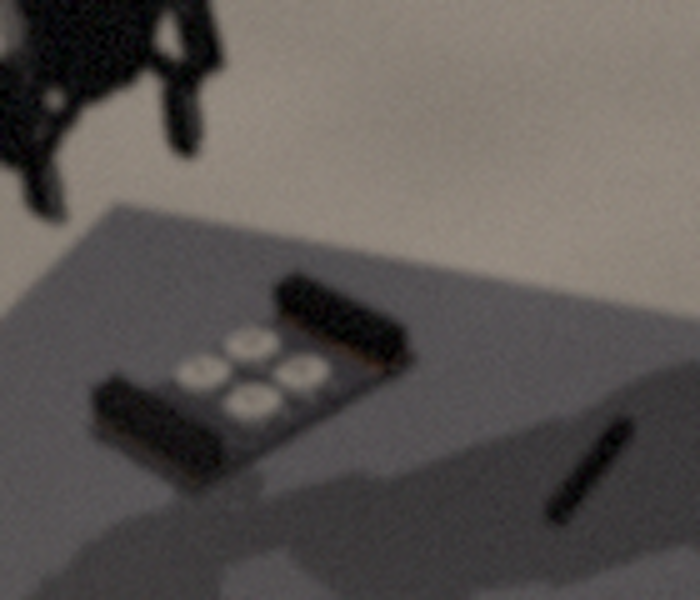

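The new bar lies square across the near seat at (160,430) in the crop, parallel to the placed bar at (340,320). Next, the white tray.

```bash
python3 -m crank '[[0,0,0,-0.8,0,2.2,1],[0,0,0,-1.3,0,3.6,1],[0,0,0,-1.3,0,3.6,1],[0,0,0,-1.3,0,3.6,1],[0,0,0,-1.3,0,3.6,1],[0,0,0,-1.3,0,3.6,1],[0,0,0,-1.3,0,3.6,1],[0,0,0,-1.3,0,3.6,1],[0,0,0,-1.3,0,3.6,1],[0,0,0,-1.3,0,3.6,1]]'; python3 go.py 546 251 120 78.2
python3 - <<'E'
from h import *
import m
b=grab("top","9"); crop(b,380,200,480,310,5,"c15")
m.rect(b.max(2)<50,m.T,30,"bars",(380,200,480,310))
E
```

```text
clock: 14.82
eef_pos: [543.3, 69.0, 135.5]
tcp_rot: [-1.574, -0.009, -0.384]
contact_force: [1.3, -0.4, -0.0]
opening: 0.999
t 14.82 pos [543.3  69.  135.5] rpy [-90.2  -0.5 -22. ] shift cm [-6.59  1.44 16.98] turn [   0.59 -100.22    0.22] F [ 1.3 -0.4 -0. ] open 1.0
bars px [436.7 232.3] area 448 rect 502.7 -288.0 L 104.6 100.2 longdir 69.7 centroid [ 535.4 -295.6]
bars px [416.5 286. ] area 382 rect 422.2 -255.5 L 105.0 67.7 longdir 72.8 centroid [ 403.4 -247.6]
```

View pics/c15.png

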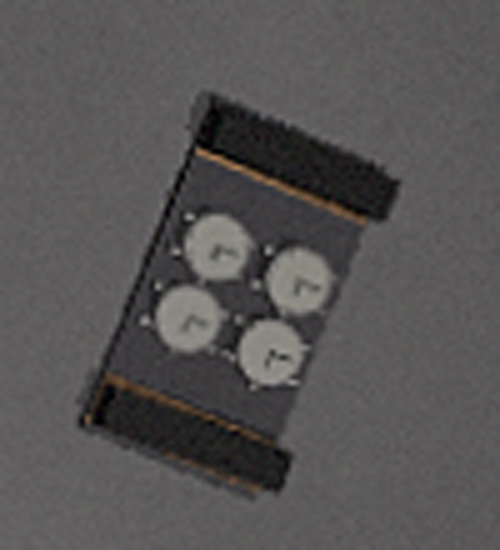

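```bash
python3 -c "
from h import *
T=C('top')
for c in ([(220,97),(402,180),(385,218),(205,143)],[(115,383),(293,453),(280,492),(98,425)]):
    P=T.plane(np.array(c)/5+[380,200],30)[:,:2]-[467.9,-278.6]
    a=np.radians(158.6); R=np.array([[np.cos(a),np.sin(a)],[-np.sin(a),np.cos(a)]])
    Q=P@R.T;print(np.round(Q,1),Q.mean(0))
"
python3 -m crank '[[0,0,0,-1.3,0,3.4,1],[0,0,0,-1.3,0,3.4,1],[0,0,0,-1.3,0,3.4,1],[0,0,0,-1.1,0,3,1],[0,0,0,-0.8,0,2,1],[0,-4,0,0,0,0,1],[0,-7,0,0,0,0,1],[0,-7,0,0,0,0,1],[0,-7,0,0,0,0,1],[0,-7,0,0,0,0,1]]';python3 -m crank '[[0,-7,0,0,0,0,1],[0,-7,0,0,0,0,1],[0,-7,0,0,0,0,1],[0,-7,0,0,0,0,1],[0,-7,0,0,0,0,1],[0,-7,0,0,0,0,1],[0,-7,0,0,0,0,1],[0,-7,0,0,0,0,1],[0,-7,0,0,0,0,1],[0,-3,0,0,0,0,1]]'; python3 go.py 546 251 60 78.2
```

```text
[[-85.9 -50.3]
 [-83.8  50.2]
 [-63.2  49.3]
 [-62.2 -48.7]] [-73.77358061   0.11123001]
[[ 63.  -45.2]
 [ 60.9  50.5]
 [ 80.9  51.9]
 [ 85.1 -45. ]] [72.46738088  3.05621558]
clock: 15.7
eef_pos: [540.9, 248.3, 127.8]
tcp_rot: [-1.576, 0.0, 0.193]
contact_force: [0.4, -0.0, -0.6]
opening: 1.003
clock: 16.53
eef_pos: [536.2, 245.9, 120.1]
tcp_rot: [-1.564, 0.011, 1.377]
contact_force: [-0.0, -0.7, -0.8]
opening: 1.0
t 16.53 pos [536.2 245.9 120.1] rpy [-89.6   0.6  78.9] shift cm [ 0.76  6.   -0.9 ] turn [-0.37  0.72 -0.62] F [-0.  -0.7 -0.8] open 1.0
```

```bash
python3 -c "
from h import *
T=C('top');S=C('scene')
a=cv2.imread('pics/top_2.png');crop(a,185,180,250,270,8,'c16')
a=cv2.imread('pics/scene0.png');crop(a,310,190,385,255,8,'c17')
"
```

```text
(no output)
```

View pics/c16.png

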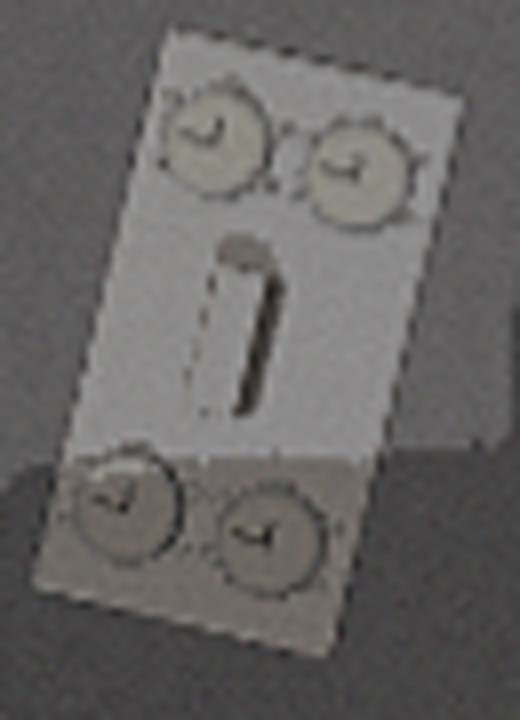

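View pics/c17.png

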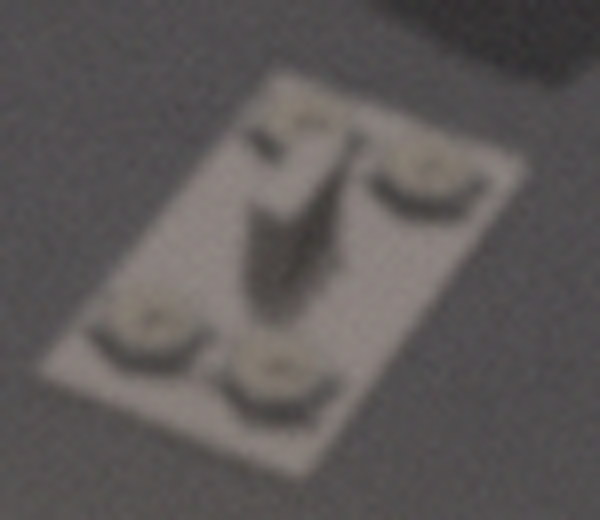

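```bash
python3 -c "
from h import *
T=C('top')
print(T.plane([[213.5,222.2]],46),T.plane(np.array([(172,32),(462,98),(328,657),(33,585)])/8+[185,180],5), T.plane([[216.1,222.9]],5))
"; python3 go.py 545.5 251 60 78.2
```

```text
[[545.60825508 248.56165515  46.        ]] [[641.21908786 276.72488104   5.        ]
 [622.76461073 184.73735719   5.        ]
 [447.63401291 221.15971917   5.        ]
 [466.96440692 314.56116987   5.        ]] [[544.41021444 249.02960911   5.        ]]
t 16.53 pos [536.2 245.9 120.1] rpy [-89.6   0.6  78.9] shift cm [ 0.75  6.   -0.85] turn [-0.37  0.72 -0.62] F [-0.  -0.7 -0.8] open 1.0
```

```bash
python3 -m crank '[[-0.4,0.7,-0.6,0.6,1,-0.9,1],[0,0,0,0,1.5,0,1],[0,0,0,0,1.5,0,1],[0,0,0,0,1.5,0,1],[0,0,0,0,1.2,0,1],[0,0,0,0,0.8,0,1],[0,0,0,0,0.4,0,1],[0,0,0,0,0,0,1],[0,0,0,0,0,0,1],[0,0,0,0,0,0,1]]';  python3 go.py 545.3 249.5 -3 78.2
python3 - <<'E'
from h import *
b=grab("scene","10"); crop(b,290,120,410,260,4,"c18")
E
```

```text
clock: 17.37
eef_pos: [544.8, 248.7, 34.2]
tcp_rot: [-1.569, 0.002, 1.37]
contact_force: [-0.3, 0.7, 0.4]
opening: 1.0
t 17.37 pos [544.8 248.7  34.2] rpy [-89.9   0.1  78.5] shift cm [ 0.09  3.72 -0.04] turn [-0.11  0.28 -0.11] F [-0.3  0.7  0.4] open 1.0
```

View pics/c18.png

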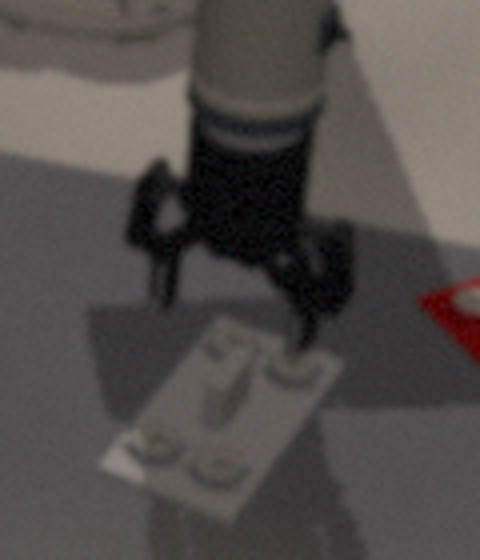

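The fingers straddle the white grip, which sits at (230,390) in the crop. The red tray is clear of them. Descending and closing.

```bash
python3 -m crank '[[0,0.3,0,0.1,1,0,1],[0,0,0,0,1,0,1],[0,0,0,0,0.8,0,1],[0,0,0,0,0.5,0,1],[0,0,0,0,0.2,0,1],[0,0,0,0,0,0,1],[0,0,0,0,0,0,0.6],[0,0,0,0,0,0,0.2],[0,0,0,0,0,0,0],[0,0,0,0,0,0,-0.2]]';  python3 go.py 545.3 249.5 -3 78.2
python3 -m crank '[[0,0,0,0,0,0,-0.4],[0,0,0,0,0,0,-0.6],[0,0,0,0,0,0,-0.7],[0,0,0,0,0,0,-0.8],[0,0,0,0,0,0,-1],[0,0,0,0,0,0,-1],[0,0,0,0,0,0,-1],[0,0,0,0,0,0,-1],[0,0,0,0,0,0,-1],[0,0,0,0,0,0,-1]]' 80;  python3 go.py 545.3 249.5 -3 78.2
```

```text
clock: 18.25
eef_pos: [546.2, 250.4, -3.0]
tcp_rot: [-1.571, 0.0, 1.364]
contact_force: [-0.5, 0.4, -0.3]
opening: 0.453
t 18.25 pos [546.2 250.4  -3. ] rpy [-90.    0.   78.1] shift cm [-0.11  0.    0.07] turn [ 0.03 -0.05 -0.01] F [-0.5  0.4 -0.3] open 0.45
clock: 19.08
eef_pos: [546.7, 250.6, -2.1]
tcp_rot: [-1.572, -0.001, 1.364]
contact_force: [-0.6, 0.8, -0.3]
opening: 0.165
t 19.08 pos [546.7 250.6  -2.1] rpy [-90.1  -0.   78.2] shift cm [-0.14  0.09  0.11] turn [ 0.09 -0.05  0.04] F [-0.6  0.8 -0.3] open 0.16
```

Opening 0.165 is consistent with the 16 mm grip. Lifting and checking that the tray hangs level.

```bash
python3 -m crank '[[0,0,0,0,-0.5,0,-1],[0,0,0,0,-0.8,0,-1],[0,0,0,0,-1.2,0,-1],[0,0,0,0,-1.5,0,-1],[0,0,0,0,-1.5,0,-1],[0,0,0,0,-1.5,0,-1],[0,0,0,0,-1.5,0,-1],[0,0,0,0,-1,0,-1],[0,0,0,0,-0.5,0,-1],[0,0,0,0,0,0,-1]]';  python3 go.py 467.9 -278.6 100 68.6
python3 - <<'E'
from h import *
b=grab("scene","11"); crop(b,270,80,420,260,4,"c19")
E
```

```text
clock: 19.92
eef_pos: [545.8, 250.2, 108.8]
tcp_rot: [-1.573, -0.001, 1.364]
contact_force: [0.3, 0.1, -3.0]
opening: 0.167
t 19.92 pos [545.8 250.2 108.8] rpy [-90.1  -0.   78.1] shift cm [-53.36   0.85  -3.23] turn [0.1  9.55 0.05] F [ 0.3  0.1 -3. ] open 0.17
```

View pics/c19.png

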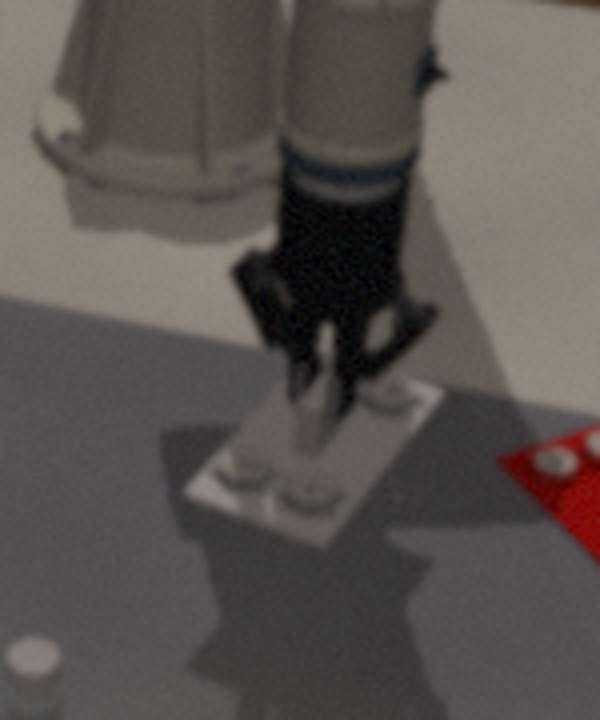

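```bash
python3 -c "
from h import *
S=C('scene')
P=S.plane(np.array([(183,490),(325,548),(443,388)])/4+[270,80],116)
print(P,(P[0]+P[2])/2,np.linalg.norm(P[0]-P[1]),np.linalg.norm(P[1]-P[2]),np.degrees(np.arctan2(*(P[1]-P[2])[[1,0]])))
"
python3 -m crank '[[0,1.9,0,-1.5,0,0,-1],[0,1.9,0,-2.5,0,0,-1],[0,1.9,0,-3.5,0,0,-1],[0,1.9,0,-3.5,0,0,-1],[0,1.9,0,-3.5,0,0,-1],[0,0,0,-3.5,0,0,-1],[0,0,0,-3.5,0,0,-1],[0,0,0,-3.5,0,0,-1],[0,0,0,-3.5,0,0,-1],[0,0,0,-3.5,0,0,-1]]';  python3 go.py 467.9 -278.6 100 68.6
```

```text
[[624.7383546  186.01636197 116.        ]
 [648.5742085  280.86276711 116.        ]
 [467.90444223 315.64264591 116.        ]] [546.32139841 250.82950394 116.        ] 97.79564663344843 183.9869680564476 -10.896442279260487
clock: 20.8
eef_pos: [428.2, -61.3, 100.5]
tcp_rot: [-1.564, 0.003, 1.188]
contact_force: [-0.0, -0.6, -2.5]
opening: 0.167
t 20.8 pos [428.2 -61.3 100.5] rpy [-89.6   0.2  68.1] shift cm [-18.67   0.02 -11.8 ] turn [-0.42 -0.53 -0.18] F [-0.  -0.6 -2.5] open 0.17
```

The tray corners put its centre at (546,251), matching the TCP, and the edge direction matches too. Carrying on to the carrier.

```bash
python3 -m crank '[[-0.4,-0.5,-0.2,-2.4,0,-1.5,-1],[0,0,0,-2.4,0,-1.5,-1],[0,0,0,-2.4,0,-1.5,-1],[0,0,0,-2.4,0,-1.5,-1],[0,0,0,-2.4,0,-1.5,-1],[0,0,0,-2,0,-1.3,-1],[0,0,0,-1.3,0,-0.9,-1],[0,0,0,-0.6,0,-0.4,-1],[0,0,0,0,0,0,-1],[0,0,0,0,0,0,-1]]';  python3 go.py 467.9 -278.6 70 68.6
```

```text
clock: 21.63
eef_pos: [445.7, -261.5, 91.6]
tcp_rot: [-1.553, 0.002, 1.178]
contact_force: [0.5, 0.8, -2.6]
opening: 0.166
t 21.63 pos [ 445.7 -261.5   91.6] rpy [-89.    0.1  67.5] shift cm [-0.73  2.12 -2.74] turn [-1.04 -1.09 -0.1 ] F [ 0.5  0.8 -2.6] open 0.17
```

```bash
python3 -m crank '[[-1,-1.1,-0.1,-0.3,0,-0.9,-1],[0,0,0,-0.3,0,-0.9,-1],[0,0,0,-0.1,0.3,-0.9,-1],[0,0,0,0,0.4,0,-1],[0,0,0,0,0.4,0,-1],[0,0,0,0,0.3,0,-1],[0,0,0,0,0.2,0,-1],[0,0,0,0,0,0,-1],[0,0,0,0,0,0,-1],[0,0,0,0,0,0,-1]]';  python3 go.py 467.9 -278.6 60 68.6
python3 - <<'E'
from h import *
b=grab("scene","12"); crop(b,100,70,270,220,4,"c20")
b=grab("top","12"); crop(b,360,190,490,320,5,"c21")
E
```

```text
clock: 22.47
eef_pos: [466.1, -271.8, 71.5]
tcp_rot: [-1.562, -0.002, 1.199]
contact_force: [0.5, -0.3, -2.7]
opening: 0.164
t 22.47 pos [ 466.1 -271.8   71.5] rpy [-89.5  -0.1  68.7] shift cm [-0.57  1.14 -0.42] turn [-0.53  0.11  0.11] F [ 0.5 -0.3 -2.7] open 0.16
```

View pics/c20.png

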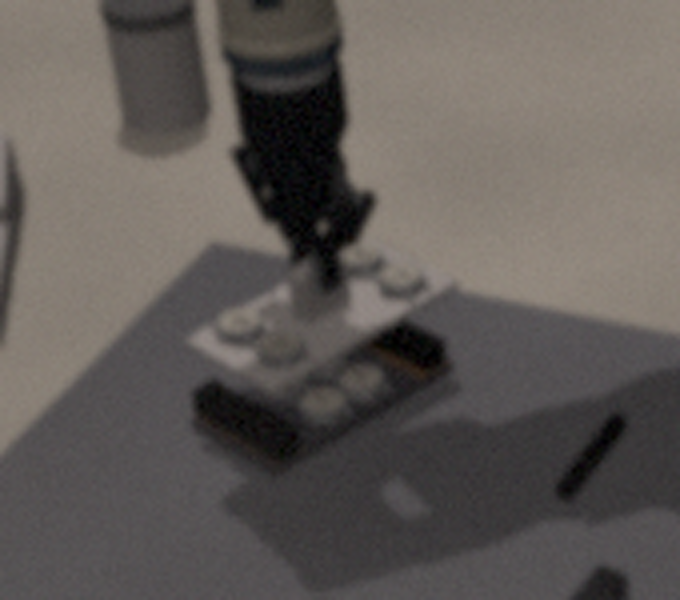

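View pics/c21.png

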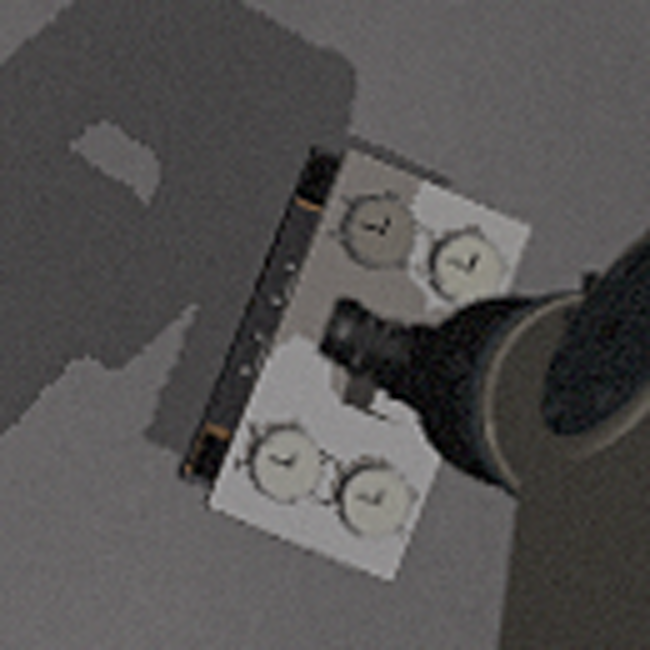

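```bash
python3 -c "
from h import *
T=C('top')
P=T.plane(np.array([(347,150),(530,228),(393,580),(210,507)])/5+[360,190],78)
print(P,P.mean(0),[np.linalg.norm(P[i]-P[i-1]) for i in range(4)])
"
python3 -m crank '[[-0.5,0.1,0.1,-0.6,0,-0.4,-1],[0,0,0,0,0.4,0,-1],[0,0,0,0,0.4,0,-1],[0,0,0,0,0.3,0,-1],[0,0,0,0,0.3,0,-1],[0,0,0,0,0.2,0,-1],[0,0,0,0,0,0,-1],[0,0,0,0,0,0,-1],[0,0,0,0,0,0,-1],[0,0,0,0,0,0,-1]]';  python3 go.py 467.9 -278.6 28 68.6
```

```text
[[ 563.79338073 -260.3270632    78.        ]
 [ 529.26382779 -349.59297219   78.        ]
 [ 363.49697977 -286.86312483   78.        ]
 [ 396.50365509 -198.69032372   78.        ]] [ 463.26446084 -273.86837098   78.        ] [np.float64(178.28331373827214), np.float64(95.71150679846878), np.float64(177.23905227034786), np.float64(94.14819951231276)]
clock: 23.4
eef_pos: [468.0, -280.2, 54.0]
tcp_rot: [-1.572, 0.0, 1.197]
contact_force: [-0.7, -0.7, -2.6]
opening: 0.167
t 23.4 pos [ 468.  -280.2   54. ] rpy [-90.1   0.   68.6] shift cm [0.14 2.6  0.07] turn [ 0.07 -0.04 -0.01] F [-0.7 -0.7 -2.6] open 0.17
```

The tray measures 178×95 mm in the top view, centred within 4 mm of the TCP, and is aligned with the carrier. Lowering in small steps.

```bash
python3 -m crank '[[0,0,0,0.1,0.4,0,-1],[0,0,0,0,0.4,0,-1],[0,0,0,0,0.4,0,-1],[0,0,0,0,0.3,0,-1],[0,0,0,0,0.2,0,-1],[0,0,0,0,0.2,0,-1],[0,0,0,0,0,0,-1],[0,0,0,0,0,0,-1],[0,0,0,0,0,0,-1],[0,0,0,0,0,0,-1]]';  python3 go.py 467.9 -278.6 28 68.6
```

```text
clock: 24.23
eef_pos: [468.5, -279.1, 32.9]
tcp_rot: [-1.572, 0.0, 1.197]
contact_force: [-0.7, -0.3, -2.8]
opening: 0.169
t 24.23 pos [ 468.5 -279.1   32.9] rpy [-90.1   0.   68.6] shift cm [0.02 0.49 0.07] turn [ 0.07 -0.03 -0.01] F [-0.7 -0.3 -2.8] open 0.17
```

```bash
python3 -m crank '[[0,0,0,0,0.15,0,-1],[0,0,0,0,0.1,0,-1],[0,0,0,0,0.1,0,-1],[0,0,0,0,0.1,0,-1],[0,0,0,0,0,0,-1],[0,0,0,0,0,0,-1],[0,0,0,0,0,0,-1],[0,0,0,0,0,0,-1],[0,0,0,0,0,0,-1],[0,0,0,0,0,0,-1]]';  python3 go.py 467.9 -278.6 28 68.6
python3 - <<'E'
from h import *
b=grab("scene","13"); crop(b,100,70,270,220,4,"c22")
E
```

```text
clock: 25.07
eef_pos: [468.9, -279.3, 28.5]
tcp_rot: [-1.573, 0.0, 1.197]
contact_force: [0.0, 0.3, -1.9]
opening: 0.169
t 25.07 pos [ 468.9 -279.3   28.5] rpy [-90.1   0.   68.6] shift cm [0.03 0.05 0.12] turn [ 0.13 -0.03 -0.02] F [ 0.   0.3 -1.9] open 0.17
```

View pics/c22.png

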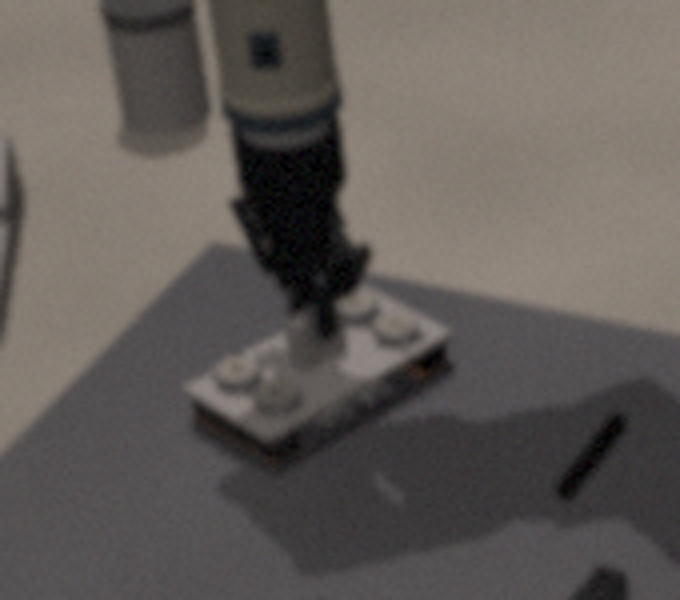

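```bash
python3 -m crank '[[0,0,0,0,0.1,0,-1],[0,0,0,0,0,0,-1],[0,0,0,0,0,0,-1],[0,0,0,0,0,0,-1],[0,0,0,0,0,0,-1],[0,0,0,0,0,0,-1],[0,0,0,0,0,0,-1],[0,0,0,0,0,0,-1],[0,0,0,0,0,0,-1],[0,0,0,0,0,0,-1]]';  python3 go.py 467.9 -278.6 28 68.6
```

```text
clock: 25.95
eef_pos: [469.2, -279.6, 27.9]
tcp_rot: [-1.574, 0.0, 1.197]
contact_force: [0.5, -0.5, -1.2]
opening: 0.164
t 25.95 pos [ 469.2 -279.6   27.9] rpy [-90.2   0.   68.6] shift cm [ 0.04 -0.01  0.15] turn [ 0.17 -0.03 -0.02] F [ 0.5 -0.5 -1.2] open 0.16
```

The load on the wrist has halved, so the tray is bearing on the bars. Releasing.

```bash
python3 -m crank '[[0,0,0,0,0.03,0,-1],[0,0,0,0,0,0,-1],[0,0,0,0,0,0,-0.6],[0,0,0,0,0,0,-0.5],[0,0,0,0,0,0,-0.3],[0,0,0,0,0,0,-0.1],[0,0,0,0,0,0,0.1],[0,0,0,0,0,0,0.3],[0,0,0,0,0,0,0.3],[0,0,0,0,0,0,0.3]]' 20;  python3 go.py 467.9 -278.6 128 68.6
python3 -m crank '[[0,0,0,0,-0.5,0,0.3],[0,0,0,0,-1,0,0.3],[0,0,0,0,-1.5,0,0.3],[0,0,0,0,-2,0,0.3],[0,0,0,0,-2,0,0.3],[0,0,0,0,-2,0,0.3],[0,0,0,0,-2,0,0.3],[0,0,0,0,-2,0,0.3],[0,0,0,0,-2,0,0.3],[0,0,0,0,-1,0,0.3]]';  python3 go.py 467.9 -278.6 228 68.6
python3 -m crank '[[0,0,0,2,-2,0,0.3],[0,0,0,3.5,-1,0,0.3],[0,0,0,3.5,0,0,0.3],[0,0,0,3.5,0,0,0.3],[0,0,0,3.5,0,0,0.3],[0,0,0,3.5,0,0,0.3],[0,0,0,2,0,0,0.3],[0,0,0,0,0,0,0.3],[0,0,0,0,0,0,0.3],[0,0,0,0,0,0,0.3]]'
python3 - <<'E'
from h import *
b=grab("scene","14"); crop(b,130,90,270,210,5,"c23")
b=grab("top","14"); crop(b,360,190,490,320,5,"c24")
E
```

```text
clock: 26.78
eef_pos: [470.1, -280.1, 28.3]
tcp_rot: [-1.576, 0.001, 1.197]
contact_force: [-0.7, 0.2, 0.9]
opening: 0.653
t 26.78 pos [ 470.1 -280.1   28.3] rpy [-90.3   0.   68.6] shift cm [ 0.05 -9.97  0.21] turn [ 0.28 -0.03 -0.04] F [-0.7  0.2  0.9] open 0.65
clock: 27.62
eef_pos: [467.4, -278.5, 200.0]
tcp_rot: [-1.573, 0.0, 1.197]
contact_force: [0.9, -0.4, -0.5]
opening: 0.655
t 27.62 pos [ 467.4 -278.5  200. ] rpy [-90.1   0.   68.6] shift cm [ 0.01 -2.8  -0.05] turn [ 0.11 -0.03 -0.01] F [ 0.9 -0.4 -0.5] open 0.65
clock: 28.45
eef_pos: [549.6, -71.1, 239.5]
tcp_rot: [-1.583, 0.0, 1.194]
contact_force: [0.3, 0.0, -0.2]
opening: 0.652
```

View pics/c23.png

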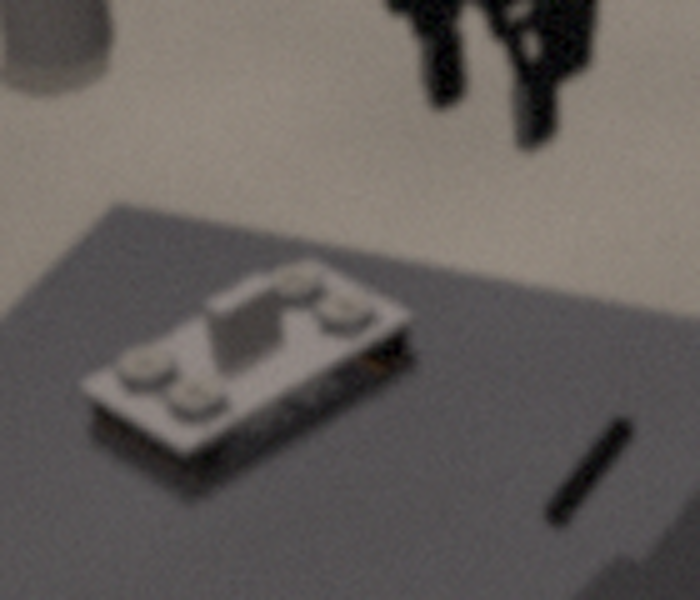

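View pics/c24.png

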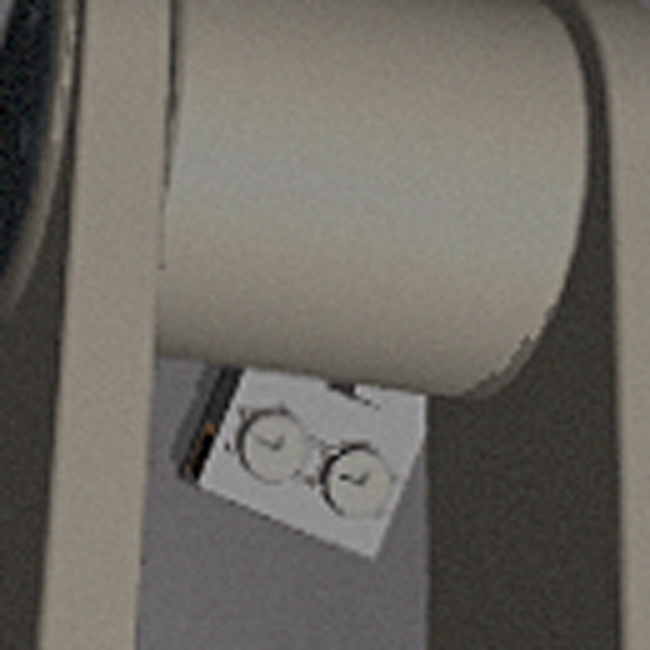

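```bash
python3 -c "
from h import *
S=C('scene')
P=S.plane(np.array([(82,387),(190,458),(412,317)])/5+[130,90],34)
print(P,(P[0]+P[2])/2,np.linalg.norm(P[0]-P[1]),np.linalg.norm(P[1]-P[2]),np.degrees(np.arctan2(*(P[1]-P[2])[[1,0]])))
from rig import order
order.sign_off()
"
```

```text
[[ 537.99893866 -350.87589304   34.        ]
 [ 577.92446432 -258.23942792   34.        ]
 [ 407.77497479 -199.26035596   34.        ]] [ 472.88695673 -275.0681245    34.        ] 100.87399202978094 180.08159182563344 -19.117897267997357
the job is handed in; nothing more can be done
```

I laid the matching 22 × 96 mm bar on the bare cork seat, set the white tray down on both bars and released it. I then handed the job in at about 28.5 s of robot time. No verdict was reported.

**First grasp failed:** the jaws shut on nothing. The camera pictures showed the fingertips sitting roughly 35 mm higher than the stated tool geometry. I worked to the camera heights from then on, and the second grasp held.

**Bars:** measured in the carrier frame, the new bar's centre is at (-74, 0) mm. The bar already laid is at (72, 3) mm.

**Tray:** before lowering, the top view put the tray's centre within 4 mm of the TCP, and the TCP was within about 2 mm of the carrier's centre at release. After release, the scene view put the tray about 6 mm off-centre and 2° off square, inside the 20 mm and 10° limits. It looked level on both bars.

**Contact and release:** I lowered the tray in small steps until the wrist load halved, then opened the jaws. No force peak showed in the readings, and I saw no sign of the tray touching the carrier.

**Weaker checks:** the arm partly hid the tray in the last top view, so the final position rests on the scene view alone. In that view the tray's short side measured 101 mm instead of 96 mm, which is a few millimetres of picking error.

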